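# Make up two take-home kits at the home-made cosmetics workshop

### The arm

A 6-joint arm with a two-finger parallel gripper is mounted at the origin on the work surface. World frame = base frame: x ahead of the robot, y to its left, z up, the work surface at z = 0. Lengths are in m, angles in rad, forces in N, time in s.
With the tool pointing down it reaches from about 0.375 to 0.9 m from the base axis. Payload 3.1 kg.
Tool frame: the origin (TCP) lies between the finger pads; the fingertips stand 14 mm ahead of it and the grasp point (between the pads) lies 5 mm behind it (robot.finger_overhang is the distance from the TCP to the fingertips, in m); z points along the fingers, y is the line along which they close (so a half turn about z gives the same grasp; the last joint's range is limited). The gripper opens to 87 mm and grips with 3 to 60 N. Pads are 19 mm wide; open, the fingers measure 117 mm over their backs; the gripper's body (75 mm by 190 mm) begins 51 mm behind the grasp point.
Start: joints at [1.044, 0.527, 1.433, -0, 1.181, -0.178], TCP at [0.213, 0.588, 0.213] pointing down, gripper open.
Joint ranges: [-3.08, 3.08], [-0.75, 2.2], [0.22, 2.44], [-1.43, 4.57], [0, 2.65], [-2.85, 2.85]. Speed limits (rad/s): [2.79, 2.79, 3.14, 3.14, 3.14, 3.14].

### API

Orientations are given as a unit quaternion [x, y, z, w].
In Python, from rig import monitor, cams, workorder, robot gives the robot as it stands.
- The arm moves only by the tool send_rows, never from a script. Its argument "moves" is one flat list of numbers, 7 for each row, row after row: the opening, from 0 (shut) to 1 (fully open), then the shift along the world's x, y, z in cm, then the turn, a rotation vector about the world's x, y, z in rad. A call has 1 to 5 rows; each row is the pose to reach, as a shift and turn from the pose commanded when the call began; what a row does not reach only later rows make up. A row lasts 1/12 s, in which the tool goes at most 41.7 mm and 7.16 degrees, less where a joint would pass 70% of its speed; a pose out of reach is approached as far as the arm can. A call with a gripper value outside its range is refused whole. The fingers move at their own pace and stop on an object; "grip_force" is the grip in N (left out, the last holds). Time passes only in rows, so rows that repeat a pose let the fingers close. It gives the time, the measured TCP pose, the force, the opening and the grip force at its end, in the units of the state.
- monitor.get_obs(): the state, without advancing time (a new reading comes with each control period).
- cams.camera(name): name is "scene" or "top" or "wrist"; returns a dict with "pixels" (420x560x3 uint8, blue, green, red), "range_z" (420x560 float32, m along the optical axis (not along the pixel's ray), 0 where there is no reading), "fovy" (degrees; the focal length in pixels is half the picture's height over the tangent of half this angle, whatever the lens; pixels are square), "cx", "cy" (the principal point, pixels), "rvec" (rotation vector, rad) and "tvec" (3), from world to camera coordinates, as OpenCV has them; the wrist camera has in their place "hand_eye" (4x4, takes a point from camera to tool coordinates, whose origin is the TCP and whose axes are the flange's). Camera axes: x right, y down, z forward; pixel columns grow to the right and rows downward; lengths in m; the calibration is good to about 2 mm. A picture is of the moment at which its call begins: read the wrist's pose just before it.
- workorder.hand_in(): hands the job in; it is judged then, once.
The state is a dict: "time": time; "q": joint angles; "joint_velocities": joint speeds; "joint_torque": joint torques, N m; "position": TCP position; "tool_rot": TCP orientation; "ft_force": force on the tool from outside, world axes, zero at the start; "moment": the same for the moment, N m; "grip_width": finger opening in m; "grip_force": force on a finger pad.
Only numpy, scipy, OpenCV 4.12 (cv2) and the standard library are available. Lean on these libraries where they do the work, as an engineer would, in place of code of your own. Each camera call takes 0.05 s, during which the arm holds its last target. There are 200 camera calls.

### The job

Make up the two take-home kits: into the red tray go the dark blue bottle with the white cap and the metal salve tin; into the green tray go the dark blue bottle with the black cap, the brown bottle and the white cream jar. Stand each one upright on the floor of a bay of its own (any free bay of the right tray), setting it down gently rather than dropping it, and let go. Leave the big lotion bottle, the tumbler and the mixing bowl standing where they are.

Things in the scene. Friction and masses are not known exactly. Their poses are not given: they have to be found in the camera images.
- white_cap_bottle: Dark blue glass bottle with a WHITE cap and a paper label (red kit). Round, straight body 38 mm in diameter up to 55 mm, then a shoulder and a 24 mm wide cap; 85 mm tall overall; 80 to 180 g. Origin: centre of its underside; its z axis points up. Stands upright, loose, directly on the table (height 0) at the start.
- salve_tin: Bare grey metal salve tin, round, 50 mm in diameter (49 mm below 24 mm height), 38 mm tall, 55 to 115 g (red kit). Origin: centre of its underside; its z axis points up. Stands upright, loose, directly on the table (height 0) at the start.
- black_cap_bottle: Dark blue glass bottle with a BLACK cap and a paper label (green kit). Round, straight body 38 mm in diameter up to 55 mm, then a shoulder and a 24 mm wide cap; 85 mm tall overall; 80 to 180 g. Origin: centre of its underside; its z axis points up. Stands upright, loose, directly on the table (height 0) at the start.
- amber_bottle: Brown (amber) glass bottle with a brass-coloured cap and a paper label (green kit). Round, straight body 38 mm in diameter up to 46 mm, then a shoulder and a 24 mm wide cap; 76 mm tall overall; 80 to 180 g. Origin: centre of its underside; its z axis points up. Stands upright, loose, directly on the table (height 0) at the start.
- cream_jar: White plastic cream jar, closed, round: 47 mm in diameter up to 26 mm, its lid above that 50 mm in diameter; 43 mm tall, 60 to 130 g (green kit). Origin: centre of its underside; its z axis points up. Stands upright, loose, directly on the table (height 0) at the start.
- red_tray: Red wooden tray, fixed, 218 mm along its x, 76 mm along its y: three bays in a row, centres at x = -71, 0, +71 mm, y = 0, each 66 mm square inside, floor (same colour) 5 mm above the table. Walls and dividers 5 mm thick, tops 12 mm above the table. Its x runs roughly away from the robot. Origin: centre of its underside, at table height. Red and green trays swap sides between runs.
- green_tray: Green wooden tray, fixed, 218 mm along its x, 76 mm along its y: three bays in a row, centres at x = -71, 0, +71 mm, y = 0, each 66 mm square inside, floor (same colour) 5 mm above the table. Walls and dividers 5 mm thick, tops 12 mm above the table. Its x runs roughly away from the robot. Origin: centre of its underside, at table height. Red and green trays swap sides between runs.
- lotion_bottle: Big white plastic bottle with a pink label and a white cap, 56 mm in diameter, 125 mm tall. To be left where it is: it is not part of any kit. Loose, upright, 0.15 to 0.5 kg. Origin: centre of its underside, on the table.
- tumbler: Open pale blue ceramic tumbler, 60 mm across the rim, 75 mm tall. To be left where it is: it is not part of any kit. Loose, upright, 0.15 to 0.5 kg. Origin: centre of its underside, on the table.
- mixing_bowl: Small open white ceramic mixing bowl, 72 mm across the rim, 42 mm tall. To be left where it is: it is not part of any kit. Loose, upright, 0.15 to 0.5 kg. Origin: centre of its underside, on the table.

How it is judged:
By the outcome, as a careful person would: the job done as asked, in the order asked, and still so for the second after the job is handed in, with the robot touching nothing.
It also fails if it takes over 128 s, if anything falls off the work surface, if the arm or the gripper's body presses on something with over 40 N, if the wrist force passes 120 N, or if a joint passes its speed limit or range.

## Working session

There is one attempt and no reset: what is moved stays moved. The work goes in short steps, Python scripts to look and compute and a tool call to move; the robot and the scene stay as the last step left them, time stands still between calls to the robot, and variables do not carry over. Pictures are saved under pics/ and viewed, at most 14 in all, crops included, and the job is handed in when it is done.

Besides the shell and the picture viewer there is one more tool, called after "Request:" by a JSON object that holds its "method" and its "body", one argument or row to a line. send_rows: Moves the arm, as the interface text tells. Its arguments: {"type":"object","properties":{"moves":{"type":"array","items":{"type":"number"}},"grip_force":{"type":"number"}},"required":["moves"]}

```bash
mkdir -p pics; ls; cat > h.py <<'E'
import sys; sys.path.insert(0,'.')
import numpy as np, cv2
from scipy.spatial.transform import Rotation as R
from rig import monitor, cams, workorder, robot
def look(name):
    o=monitor.get_obs(); c=cams.camera(name)
    d=c['range_z']; f=210/np.tan(np.radians(c['fovy'])/2)
    v,u=np.mgrid[:d.shape[0],:d.shape[1]]
    P=np.dstack([(u-c['cx'])/f*d,(v-c['cy'])/f*d,d])
    if 'hand_eye' in c:
        H=np.array(c['hand_eye']); T=R.from_quat(o['tool_rot']).as_matrix()
        P=(P@H[:3,:3].T+H[:3,3])@T.T+o['position']
    else:
        Rm=cv2.Rodrigues(np.array(c['rvec'],float))[0]
        P=(P-np.array(c['tvec']).ravel())@Rm
    P[d==0]=np.nan
    return c['pixels'],P
E
python3 - <<'E'
from h import *
o=monitor.get_obs(); print(o)
for n in('top','scene'):
    im,P=look(n); cv2.imwrite(f'pics/{n}0.png',im); np.save(n+'0.npy',P)
E
```

```text
pics
{'time': 0.0, 'q': array([ 1.04449689e+00,  5.28465913e-01,  1.43387073e+00, -1.97212867e-05,
        1.18143224e+00, -1.78483864e-01]), 'joint_velocities': array([-0.0004359 , -0.0007335 , -0.00042616, -0.00109925, -0.00092961,
       -0.00127077]), 'joint_torque': array([-1.62918102e-03, -4.40043855e+01, -1.76595283e+01,  6.31648349e-02,
        5.80524502e-02, -1.37623442e-04]), 'position': array([0.21261443, 0.58692865, 0.21218188]), 'tool_rot': array([ 1.73028704e-01,  9.84916181e-01, -1.02439908e-03, -3.66998220e-04]), 'ft_force': array([ 0.77077272, -0.0204801 , -0.60986693]), 'moment': array([ 0.01615534, -0.03580423,  0.01626662]), 'grip_force': 0.0, 'grip_width': 0.08722671840728423}
```

View pics/top0.png

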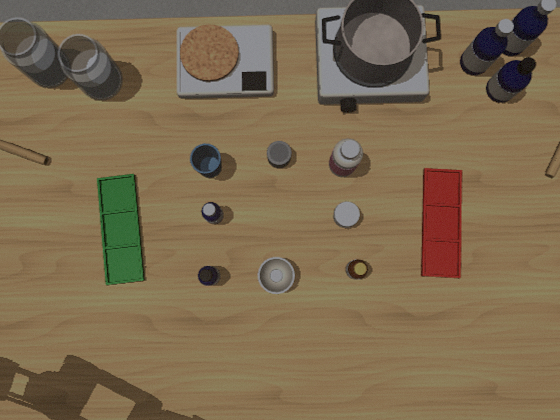

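View pics/scene0.png

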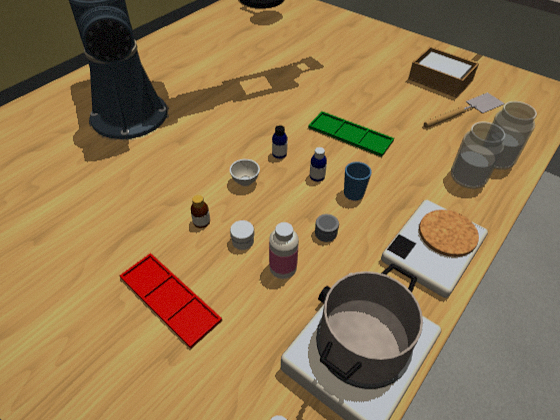

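The top view (up is +x, left is +y) shows:

| Thing | Pixel |
|---|---|
| Green tray | (121,229) |
| Red tray | (442,222) |
| White-cap bottle | (212,212) |
| Black-cap bottle | (208,275) |
| Amber bottle | (358,269) |
| Jar | (347,214) |
| Tin | (279,154) |
| Lotion bottle | (345,157) |
| Tumbler | (206,160) |
| Bowl | (277,275) |

The scene view agrees with this.

```bash
python3 - <<'E'
from h import *
P=np.load('top0.npy'); Q=np.load('scene0.npy'); im=cv2.imread('pics/top0.png')
S={'white':(212,212),'black':(208,275),'amber':(358,269),'jar':(347,214),'tin':(279,154),'lotion':(345,157),'tumbler':(206,160),'bowl':(277,275)}
rad=dict(white=19,black=19,amber=19,jar=25,tin=25,lotion=28,tumbler=30,bowl=36)
A=np.vstack([P.reshape(-1,3),Q.reshape(-1,3)]); src=np.r_[np.zeros(P.size//3),np.ones(Q.size//3)]
for n,(u,v) in S.items():
    c=P[v,u,:2]
    for k in range(3):
        m=(np.hypot(*(A[:,:2]-c).T)<.055)&(A[:,2]>.012)
        B=A[m]; h=np.nanpercentile(B[:,2],98); c=np.nanmean(B[B[:,2]>h-.012],0)[:2]
    out=[]
    for s in(0,1):
        B=A[m&(src==s)]; t=B[B[:,2]>h-.006]
        out.append(np.r_[(cv2.minEnclosingCircle(t[:,:2].astype(np.float32))[0]) if len(t) else (0,0),len(t)])
    print(n,'h',round(h,4),np.round(out,4).tolist())
hsv=cv2.cvtColor(im,cv2.COLOR_BGR2HSV)
for n,m in (('red',((hsv[...,0]<8)|(hsv[...,0]>172))&(hsv[...,1]>180)),('green',(abs(hsv[...,0].astype(int)-60)<15)&(hsv[...,1]>130))):
    k,l,st,ce=cv2.connectedComponentsWithStats(m.astype(np.uint8)); i=1+st[1:,4].argmax()
    X=P[(l==i)]; X=X[np.isfinite(X[:,0])]
    print(n,cv2.minAreaRect((X[:,:2]*1000).astype(np.float32)),X[:,2].min(),X[:,2].max())
print(np.nanmedian(P[300:330,200:400,2]))
E
```

```text
white h 0.0864 [[0.5502, 0.1256, 114.0], [0.5517, 0.1284, 63.0]]
black h 0.0862 [[0.4274, 0.1323, 122.0], [0.4299, 0.1343, 58.0]]
amber h 0.0779 [[0.4335, -0.1539, 115.0], [0.4358, -0.1511, 79.0]]
jar h 0.0457 [[0.541, -0.1382, 450.0], [0.5431, -0.1364, 357.0]]
tin h 0.041 [[0.6672, -0.0085, 422.0], [0.6697, -0.0061, 339.0]]
lotion h 0.1264 [[0.6498, -0.1376, 265.0], [0.6525, -0.1363, 219.0]]
tumbler h 0.0763 [[0.6504, 0.1329, 190.0], [0.6536, 0.1366, 160.0]]
bowl h 0.0434 [[0.4255, 0.0025, 260.0], [0.4272, 0.0052, 165.0]]
red ((524.7506713867188, -331.3818054199219), (76.13082122802734, 216.96566772460938), 85.45940399169922) -0.0022338529702126565 0.018322974212725912
green ((527.1460571289062, 314.9438781738281), (213.97886657714844, 76.95489501953125), 5.462821960449219) -0.0034327329048564606 0.015233090528031233
-0.001071243521016433
```

Request:
{"method": "send_rows", "body": {
  "moves": [1, 4, -4, 0, 0, 0, 0.07, 1, 7, -8, 0, 0, 0, 0.12, 1, 9.5, -11.5, 0, 0, 0, 0.12, 1, 11, -15, 0, 0, 0, 0.12, 1, 11.3, -15.4, 0, 0, 0, 0.12],
  "grip_force": 20
}}

```text
time: 0.52
position: [0.3269, 0.4301, 0.2126]
tool_rot: [0.114, 0.993, -0.001, -0.0]
ft_force: [0.0, 0.0, -0.3]
grip_width: 0.0871
grip_force: 0.0
```

Request:
{"method": "send_rows", "body": {
  "moves": [1, 2.4, -3.3, 0, 0, 0, 0.07, 1, 4.8, -6.6, 0, 0, 0, 0.12, 1, 7.2, -9.9, 0, 0, 0, 0.12, 1, 9.6, -13.1, 0, 0, 0, 0.12, 1, 11.3, -15.4, 0, 0, 0, 0.12]
}}

```text
time: 0.93
position: [0.4405, 0.2769, 0.213]
tool_rot: [0.055, 0.999, -0.0, 0.0]
ft_force: [0.7, 0.4, -0.8]
grip_width: 0.087
grip_force: 0.0
```

Request:
{"method": "send_rows", "body": {
  "moves": [1, 2.4, -3.3, 0, 0, 0, 0.07, 1, 4.8, -6.6, 0, 0, 0, 0.11, 1, 7.2, -9.9, 0, 0, 0, 0.11, 1, 9.6, -13.1, 0, 0, 0, 0.11, 1, 11.2, -15.3, 0, 0, 0, 0.11]
}}

```text
time: 1.35
position: [0.5531, 0.1234, 0.2129]
tool_rot: [-0.0, 1.0, -0.0, 0.001]
ft_force: [-0.2, 0.7, 0.7]
grip_width: 0.0871
grip_force: 0.0
```

```bash
python3 - <<'E'
from h import *
im,P=look('wrist'); cv2.imwrite('pics/w1.png',im); o=monitor.get_obs(); print(o['position'],o['tool_rot'],o['q'],o['time'],o['ft_force'])
# wrist estimate of tops
for n,c,h in (('white',(.551,.127),.085),('tumbler',(.652,.135),.075)):
    A=P.reshape(-1,3); m=(np.hypot(*(A[:,:2]-c).T)<.03)&(abs(A[:,2]-h)<.006)
    if m.sum()>20: print(n,cv2.minEnclosingCircle(A[m,:2].astype(np.float32)),m.sum(),np.median(A[m,2]))
# trays, scene cam + top
for s in('top','scene'):
    im=cv2.imread(f'pics/{s}0.png'); P=np.load(s+'0.npy'); hsv=cv2.cvtColor(im,cv2.COLOR_BGR2HSV)
    for n,m in (('red',((hsv[...,0]<8)|(hsv[...,0]>172))&(hsv[...,1]>150)),('green',(abs(hsv[...,0].astype(int)-60)<15)&(hsv[...,1]>130))):
        k,l,st,ce=cv2.connectedComponentsWithStats(m.astype(np.uint8)); i=1+st[1:,4].argmax()
        X=P[(l==i)]; X=X[np.isfinite(X[:,0])][:,:2]
        mu=X.mean(0); w,V=np.linalg.eigh(np.cov(X.T)); a=V[:,1]*np.sign(V[0,1])
        print(s,n,cv2.minAreaRect((X*1000).astype(np.float32)),mu,np.degrees(np.arctan2(a[1],a[0])))
E
```

```text
[0.55651472 0.11998258 0.21300161] [ 0.00105981  0.99999468 -0.00183139  0.0024845 ] [ 0.0182321   0.45088565  1.57806261 -0.00420025  1.10775047 -1.54857765] 1.4 [ 3.42282475 -2.48594766  0.7658631 ]
white ((0.549565851688385, 0.12686432898044586), 0.011748645454645157) 458 0.08615897036180178
tumbler ((0.6507763862609863, 0.13452410697937012), 0.029757346957921982) 329 0.07603307273649748
top red ((524.5370483398438, -331.44305419921875), (76.51634216308594, 217.84027099609375), 85.58358001708984) [ 0.52372385 -0.33209323] -4.3646205396167135
top green ((527.1460571289062, 314.9438781738281), (213.97886657714844, 76.95489501953125), 5.462821960449219) [0.56164117 0.32575497] -3.5768172315474356
scene red ((525.5260620117188, -329.7330017089844), (75.8189926147461, 219.19638061523438), 85.45964050292969) [ 0.53050653 -0.33076645] -4.7249791587752314
scene green ((528.3607788085938, 315.5008239746094), (217.8794708251953, 79.68390655517578), 5.798998832702637) [0.53125921 0.31583024] 5.520422862049308
```

The wrist depth agrees with the other cameras. The trays are red at (0.525,-0.3305), -4.5°, and green at (0.528,0.315), +5.6°. Next is the descent on the white-cap bottle.

Request:
{"method": "send_rows", "body": {
  "moves": [1, 0, 0, 0, 0, 0, 0, 1, 0, 0, -3, 0, 0, 0, 1, 0, 0, -6, 0, 0, 0, 1, 0, 0, -8, 0, 0, 0, 1, 0, 0, -9, 0, 0, 0]
}}

```text
time: 1.82
position: [0.5477, 0.1275, 0.1203]
tool_rot: [-0.002, 1.0, 0.0, -0.003]
ft_force: [0.5, 0.7, 0.0]
grip_width: 0.087
grip_force: 0.0
```

Request:
{"method": "send_rows", "body": {
  "moves": [1, 0, 0, -2.5, 0, 0, 0, 1, 0, 0, -5, 0, 0, 0, 1, 0, 0, -7.5, 0, 0, 0, 1, 0, 0, -8.6, 0, 0, 0, 1, 0, 0, -8.6, 0, 0, 0]
}}

```text
time: 2.23
position: [0.5487, 0.1272, 0.0351]
tool_rot: [-0.002, 1.0, -0.0, -0.003]
ft_force: [0.3, -0.1, -0.3]
grip_width: 0.087
grip_force: 0.0
```

Request:
{"method": "send_rows", "body": {
  "moves": [0.2, 0, 0, 0, 0, 0, 0, 0.2, 0, 0, 0, 0, 0, 0, 0.2, 0, 0, 0, 0, 0, 0, 0.2, 0, 0, 0, 0, 0, 0, 0.2, 0, 0, 0, 0, 0, 0]
}}

```text
time: 2.65
position: [0.5517, 0.1266, 0.0383]
tool_rot: [-0.001, 1.0, 0.0, 0.001]
ft_force: [-0.1, 0.5, -0.3]
grip_width: 0.0616
grip_force: 0.0
```

Request:
{"method": "send_rows", "body": {
  "moves": [0.2, 0, 0, 0, 0, 0, 0, 0.2, 0, 0, 0, 0, 0, 0, 0.2, 0, 0, 0, 0, 0, 0, 0.2, 0, 0, 0, 0, 0, 0, 0.2, 0, 0, 0, 0, 0, 0]
}}

```text
time: 3.07
position: [0.5511, 0.1266, 0.0372]
tool_rot: [-0.001, 1.0, 0.0, 0.0]
ft_force: [0.2, 0.7, 2.0]
grip_width: 0.0368
grip_force: 20.0
```

Request:
{"method": "send_rows", "body": {
  "moves": [0.2, 0, 0, 0, 0, 0, 0, 0.2, 0, 0, 0, 0, 0, 0, 0.2, 0, 0, 0, 0, 0, 0, 0.2, 0, 0, 1, 0, 0, 0, 0.2, 0, 0, 2.5, 0, 0, 0]
}}

```text
time: 3.48
position: [0.5492, 0.1264, 0.0611]
tool_rot: [-0.001, 1.0, -0.0, -0.002]
ft_force: [1.0, 0.9, -0.7]
grip_width: 0.0368
grip_force: 20.0
```

Request:
{"method": "send_rows", "body": {
  "moves": [0.2, 0, 0, 3.5, 0, 0, 0, 0.2, 0, 0, 7, 0, 0, 0, 0.2, 0, 0, 10.5, 0, 0, 0, 0.2, -0.4, -2, 13.5, 0, 0, 0, 0.2, -1.2, -5.2, 14.8, 0, 0, 0]
}}

```text
time: 3.9
position: [0.5417, 0.0761, 0.215]
tool_rot: [-0.003, 1.0, 0.0, 0.005]
ft_force: [1.2, -1.3, -1.5]
grip_width: 0.0371
grip_force: 20.0
```

Request:
{"method": "send_rows", "body": {
  "moves": [0.2, -0.8, -3.8, 0, 0, 0, -0.02, 0.2, -1.6, -7.6, 0, 0, 0, -0.04, 0.2, -2.4, -11.4, 0, 0, 0, -0.06, 0.2, -3.2, -15.2, 0, 0, 0, -0.079, 0.2, -4, -19, 0, 0, 0, -0.079]
}}

```text
time: 4.32
position: [0.4977, -0.1168, 0.2105]
tool_rot: [0.039, 0.999, 0.0, -0.0]
ft_force: [0.6, 0.2, -1.6]
grip_width: 0.037
grip_force: 20.0
```

Request:
{"method": "send_rows", "body": {
  "moves": [0.2, -0.8, -3.8, 0, 0, 0, 0, 0.2, -1.6, -7.6, 0, 0, 0, 0, 0.2, -2.4, -11.4, 0, 0, 0, 0, 0.2, -3.2, -15.2, 0, 0, 0, 0, 0.2, -3.9, -18, 0, 0, 0, 0]
}}

```text
time: 4.73
position: [0.4589, -0.2986, 0.2105]
tool_rot: [0.039, 0.999, -0.001, 0.0]
ft_force: [0.4, 0.0, -1.7]
grip_width: 0.0371
grip_force: 20.0
```

Request:
{"method": "send_rows", "body": {
  "moves": [0.2, -0.6, -2.3, 0, 0, 0, 0, 0.2, -0.6, -3, 0, 0, 0, 0, 0.2, -0.6, -3, -2, 0, 0, 0, 0.2, -0.6, -3, -5, 0, 0, 0, 0.2, -0.6, -3, -8, 0, 0, 0]
}}

```text
time: 5.15
position: [0.4544, -0.3255, 0.1304]
tool_rot: [0.039, 0.999, -0.001, 0.001]
ft_force: [-0.9, -0.3, -3.2]
grip_width: 0.0372
grip_force: 20.0
```

Request:
{"method": "send_rows", "body": {
  "moves": [0.2, 0, 0, -2.5, 0, 0, 0, 0.2, 0, 0, -4.5, 0, 0, 0, 0.2, 0, 0, -6, 0, 0, 0, 0.2, 0, 0, -6.5, 0, 0, 0, 0.2, 0, 0, -6.5, 0, 0, 0]
}}

```text
time: 5.57
position: [0.4533, -0.3239, 0.064]
tool_rot: [0.038, 0.999, 0.001, -0.001]
ft_force: [0.1, 0.3, -1.8]
grip_width: 0.0374
grip_force: 20.0
```

```bash
python3 - <<'E'
from h import *
o=monitor.get_obs(); print(o['position'],o['q'],o['time'],o['ft_force'])
im,P=look('scene'); cv2.imwrite('pics/s1.png',cv2.resize(im[180:400,60:340],None,fx=2,fy=2))
E
```

```text
[ 0.45327516 -0.32389784  0.06396281] [-8.21108517e-01  6.55183412e-01  1.72162156e+00  2.07887671e-04
  7.68674106e-01 -2.31574929e+00] 5.5667 [ 0.14569553  0.27398439 -1.81727855]
```

View pics/s1.png

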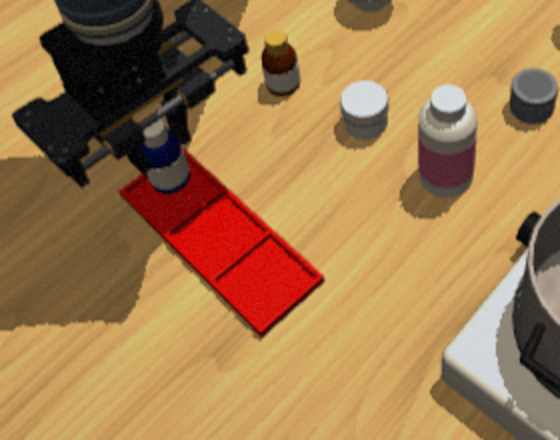

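The white-cap bottle is over the near red bay, with its base at crop (168,185), and about 23 mm above the floor.

Request:
{"method": "send_rows", "body": {
  "moves": [0.2, 0, 0, -1, 0, 0, 0, 0.2, 0, 0, -1.8, 0, 0, 0, 0.2, 0, 0, -2.1, 0, 0, 0, 0.2, 0, 0, -2.2, 0, 0, 0, 0.2, 0, 0, -2.2, 0, 0, 0]
}}

```text
time: 6.03
position: [0.4539, -0.3253, 0.043]
tool_rot: [0.038, 0.999, 0.0, -0.0]
ft_force: [-0.6, 0.2, -1.4]
grip_width: 0.0368
grip_force: 20.0
```

Request:
{"method": "send_rows", "body": {
  "moves": [0.2, 0, 0, -0.1, 0, 0, 0, 0.2, 0, 0, -0.1, 0, 0, 0, 0.2, 0, 0, -0.15, 0, 0, 0, 0.2, 0, 0, -0.15, 0, 0, 0, 0.2, 0, 0, -0.15, 0, 0, 0]
}}

```text
time: 6.45
position: [0.4542, -0.3256, 0.0422]
tool_rot: [0.038, 0.999, -0.0, 0.0]
ft_force: [-0.7, 0.7, 2.3]
grip_width: 0.0375
grip_force: 20.0
```

Request:
{"method": "send_rows", "body": {
  "moves": [0.65, 0, 0, 0, 0, 0, 0, 0.65, 0, 0, 0, 0, 0, 0, 0.65, 0, 0, 0, 0, 0, 0, 0.65, 0, 0, 0, 0, 0, 0, 0.65, 0, 0, 0, 0, 0, 0]
}}

```text
time: 6.87
position: [0.4539, -0.3255, 0.0416]
tool_rot: [0.038, 0.999, 0.0, -0.0]
ft_force: [0.3, 0.8, -0.5]
grip_width: 0.055
grip_force: 0.0
```

Request:
{"method": "send_rows", "body": {
  "moves": [0.65, 0, 0, 2, 0, 0, 0, 0.65, 0, 0, 5, 0, 0, 0, 0.65, 0, 0, 9, 0, 0, 0, 0.65, 0, 0, 13, 0, 0, 0, 1, 0, 0, 16.8, 0, 0, 0]
}}

```text
time: 7.28
position: [0.4537, -0.3252, 0.2114]
tool_rot: [0.038, 0.999, 0.0, -0.0]
ft_force: [1.1, -0.8, 0.1]
grip_width: 0.059
grip_force: 0.0
```

Request:
{"method": "send_rows", "body": {
  "moves": [1, 2, 3, 0, 0, 0, -0.12, 1, 4, 6, 0, 0, 0, -0.24, 1, 6, 9, 0, 0, 0, -0.36, 1, 8, 12, 0, 0, 0, -0.48, 1, 10, 15, 0, 0, 0, -0.6]
}}

```text
time: 7.7
position: [0.5537, -0.1752, 0.2097]
tool_rot: [0.333, 0.943, -0.0, 0.0]
ft_force: [0.2, -0.0, -0.5]
grip_width: 0.0843
grip_force: 0.0
```

Request:
{"method": "send_rows", "body": {
  "moves": [1, 2, 3, 0, 0, 0, -0.12, 1, 4, 6, 0, 0, 0, -0.24, 1, 6, 9, 0, 0, 0, -0.36, 1, 8, 12, 0, 0, 0, -0.48, 1, 10, 15, 0, 0, 0, -0.6]
}}

```text
time: 8.12
position: [0.6538, -0.0249, 0.2094]
tool_rot: [0.596, 0.803, -0.0, -0.0]
ft_force: [0.8, -0.9, -0.2]
grip_width: 0.0872
grip_force: 0.0
```

Request:
{"method": "send_rows", "body": {
  "moves": [1, 0.8, 1.2, 0, 0, 0, -0.12, 1, 1.4, 1.8, 0, 0, 0, -0.24, 1, 1.4, 1.8, 0, 0, 0, -0.29, 1, 1.4, 1.8, 0, 0, 0, -0.29, 1, 1.4, 1.8, 0, 0, 0, -0.29]
}}

```text
time: 8.53
position: [0.6669, -0.0084, 0.2092]
tool_rot: [0.703, 0.711, -0.0, -0.0]
ft_force: [0.5, -0.1, 0.2]
grip_width: 0.087
grip_force: 0.0
```

```bash
cat >> h.py <<'E'
def check(c,h,r=.035):
    o=monitor.get_obs(); im,P=look('wrist'); A=P.reshape(-1,3)
    m=(np.hypot(*(A[:,:2]-c).T)<r)&(abs(A[:,2]-h)<.006)
    p=R.from_quat(o['tool_rot']).as_matrix()[:,1]
    print(np.round(o['position'],4),'yaw',np.degrees(np.arctan2(p[1],p[0])),np.round(o['q'],2),o['time'])
    print(cv2.minEnclosingCircle(A[m,:2].astype(np.float32)),m.sum(),np.median(A[m,2]))
    return im,P
E
python3 - <<'E'
from h import *
im,P=check((.6685,-.007),.038); cv2.imwrite('pics/w2.png',im)
im,_=look('scene'); cv2.imwrite('pics/s2.png',im)
E
```

```text
[ 0.6669 -0.0084  0.2092] yaw 0.5892617707955617 [-0.18  0.59  1.32 -0.    1.23 -0.19] 8.5333
((0.6671389937400818, -0.006737185176461935), 0.025034135207533836) 1577 0.03942228882084273
```

View pics/s2.png

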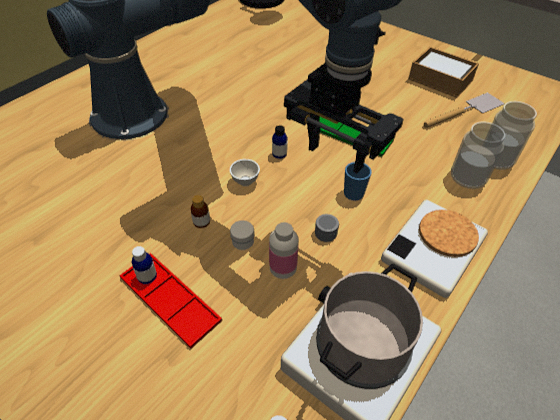

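The white-cap bottle stands in the near red bay at (143,268), and the gripper is over the tin. Descending on the tin.

Request:
{"method": "send_rows", "body": {
  "moves": [1, 0, 0.1, -3, 0, 0, 0, 1, 0, 0.1, -6, 0, 0, 0, 1, 0, 0.1, -9, 0, 0, 0, 0.8, 0, 0.1, -11.5, 0, 0, 0, 0.8, 0, 0.1, -13.5, 0, 0, 0]
}}

```text
time: 9.05
position: [0.6659, -0.0081, 0.0725]
tool_rot: [0.704, 0.71, -0.001, -0.001]
ft_force: [-1.1, 0.3, 0.6]
grip_width: 0.08
grip_force: 0.0
```

Request:
{"method": "send_rows", "body": {
  "moves": [0.8, 0, 0, -2, 0, 0, 0, 0.8, 0, 0, -3.8, 0, 0, 0, 0.8, 0, 0, -4.8, 0, 0, 0, 0.8, 0, 0, -4.9, 0, 0, 0, 0.3, 0, 0, -4.9, 0, 0, 0]
}}

```text
time: 9.47
position: [0.667, -0.0079, 0.0254]
tool_rot: [0.704, 0.71, -0.0, -0.0]
ft_force: [0.7, 0.7, -0.4]
grip_width: 0.0675
grip_force: 0.0
```

Request:
{"method": "send_rows", "body": {
  "moves": [0.3, 0, 0, 0, 0, 0, 0, 0.3, 0, 0, 0, 0, 0, 0, 0.3, 0, 0, 0, 0, 0, 0, 0.3, 0, 0, 0, 0, 0, 0, 0.3, 0, 0, 0, 0, 0, 0]
}}

```text
time: 9.88
position: [0.6682, -0.0077, 0.027]
tool_rot: [0.704, 0.71, 0.001, 0.001]
ft_force: [-0.1, 0.5, 4.0]
grip_width: 0.048
grip_force: 20.0
```

Request:
{"method": "send_rows", "body": {
  "moves": [0.3, 0, 0, 0, 0, 0, 0, 0.3, 0, 0, 0, 0, 0, 0, 0.3, 0, 0, 0, 0, 0, 0, 0.3, 0, 0, 1, 0, 0, 0, 0.3, 0, 0, 2.5, 0, 0, 0]
}}

```text
time: 10.3
position: [0.6654, -0.0072, 0.0494]
tool_rot: [0.704, 0.71, -0.001, -0.002]
ft_force: [-0.1, -0.3, -0.3]
grip_width: 0.0481
grip_force: 20.0
```

Request:
{"method": "send_rows", "body": {
  "moves": [0.3, 0, 0, 3.5, 0, 0, 0, 0.3, 0, 0, 7, 0, 0, 0, 0.3, 0, 0, 10.5, 0, 0, 0, 0.3, 0, 0, 14, 0, 0, 0, 0.3, -0.5, -2.5, 15, 0, 0, 0]
}}

```text
time: 10.72
position: [0.6657, -0.029, 0.2075]
tool_rot: [0.703, 0.712, 0.004, 0.004]
ft_force: [1.2, -0.4, 0.3]
grip_width: 0.048
grip_force: 20.0
```

Request:
{"method": "send_rows", "body": {
  "moves": [0.3, -0.8, -3.7, 0, 0, 0, -0.03, 0.3, -1.6, -7.4, 0, 0, 0, -0.06, 0.3, -2.4, -11.1, 0, 0, 0, -0.09, 0.3, -3.2, -14.8, 0, 0, 0, -0.09, 0.3, -4, -18.5, 0, 0, 0, -0.09]
}}

```text
time: 11.13
position: [0.6212, -0.2187, 0.2008]
tool_rot: [0.735, 0.678, -0.0, -0.0]
ft_force: [0.5, 0.0, -1.1]
grip_width: 0.048
grip_force: 20.0
```

Request:
{"method": "send_rows", "body": {
  "moves": [0.3, -0.8, -3.7, 0, 0, 0, 0, 0.3, -1.6, -7.4, 0, 0, 0, 0, 0.3, -2.4, -10.5, 0, 0, 0, 0, 0.3, -2.6, -11.9, 0, 0, 0, 0, 0.3, -2.6, -11.9, -2, 0, 0, 0]
}}

```text
time: 11.55
position: [0.5977, -0.3426, 0.1847]
tool_rot: [0.737, 0.676, 0.0, 0.005]
ft_force: [1.2, -0.8, -0.1]
grip_width: 0.0479
grip_force: 20.0
```

Request:
{"method": "send_rows", "body": {
  "moves": [0.3, 0, 0, -3, 0, 0, 0, 0.3, 0, 0, -6, 0, 0, 0, 0.3, 0, 0, -9, 0, 0, 0, 0.3, 0, 0, -10.5, 0, 0, 0, 0.3, 0, 0, -10.5, 0, 0, 0]
}}

```text
time: 11.97
position: [0.5934, -0.3332, 0.0708]
tool_rot: [0.735, 0.678, -0.001, -0.005]
ft_force: [-0.2, 0.1, -1.7]
grip_width: 0.0475
grip_force: 20.0
```

```bash
python3 - <<'E'
from h import *
o=monitor.get_obs(); print(o['position'],o['tool_rot'],o['q'],o['time'],o['ft_force'])
im,P=look('scene'); cv2.imwrite('pics/s3.png',cv2.resize(im[180:400,60:340],None,fx=2,fy=2))
E
```

```text
[ 0.59337001 -0.33319553  0.07077173] [ 7.35178032e-01  6.77852802e-01 -5.78904385e-04 -5.33902796e-03] [-6.75708206e-01  7.71154095e-01  1.38017748e+00  5.38516576e-04
  1.00099226e+00 -5.94907645e-01] 11.9667 [-0.15692468  0.06395885 -1.65725149]
```

View pics/s3.png

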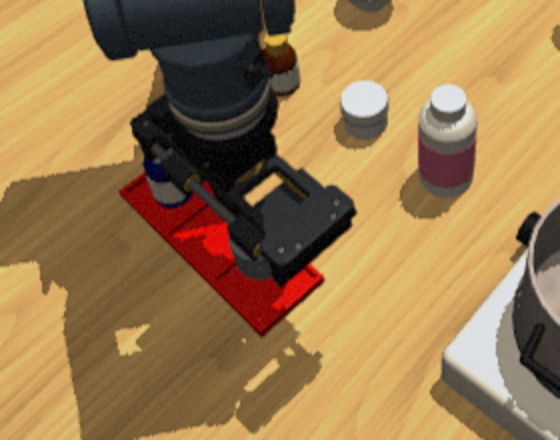

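The tin is over the far red bay, around crop (250,255), and the body end clears the bottle. Lowering it.

Request:
{"method": "send_rows", "body": {
  "moves": [0.3, 0, 0, 0, 0, 0, 0, 0.3, 0, 0, -1.5, 0, 0, 0, 0.3, 0, 0, -3, 0, 0, 0, 0.3, 0, 0, -4, 0, 0, 0, 0.3, 0, 0, -4.2, 0, 0, 0]
}}

```text
time: 12.43
position: [0.5962, -0.3362, 0.0335]
tool_rot: [0.735, 0.678, -0.0, -0.0]
ft_force: [-0.1, -0.0, -1.1]
grip_width: 0.0478
grip_force: 20.0
```

Request:
{"method": "send_rows", "body": {
  "moves": [0.3, 0, 0, 0, 0, 0, 0, 0.3, 0, 0, -0.1, 0, 0, 0, 0.3, 0, 0, -0.2, 0, 0, 0, 0.3, 0, 0, -0.2, 0, 0, 0, 0.3, 0, 0, -0.2, 0, 0, 0]
}}

```text
time: 12.85
position: [0.5966, -0.3368, 0.0323]
tool_rot: [0.735, 0.678, 0.0, 0.0]
ft_force: [-0.7, 0.4, -0.6]
grip_width: 0.0476
grip_force: 20.0
```

Request:
{"method": "send_rows", "body": {
  "moves": [0.3, 0, 0, -0.1, 0, 0, 0, 0.3, 0, 0, -0.1, 0, 0, 0, 0.3, 0, 0, -0.1, 0, 0, 0]
}}

```text
time: 13.1
position: [0.5966, -0.3369, 0.032]
tool_rot: [0.735, 0.678, 0.0, 0.001]
ft_force: [-0.8, 1.9, 6.5]
grip_width: 0.0479
grip_force: 20.0
```

Request:
{"method": "send_rows", "body": {
  "moves": [0.3, 0, 0, -0.05, 0, 0, 0, 0.3, 0, 0, -0.05, 0, 0, 0, 0.3, 0, 0, -0.05, 0, 0, 0]
}}

```text
time: 13.35
position: [0.5966, -0.3369, 0.032]
tool_rot: [0.735, 0.678, 0.0, 0.001]
ft_force: [-1.6, 1.6, 6.7]
grip_width: 0.0481
grip_force: 20.0
```

Request:
{"method": "send_rows", "body": {
  "moves": [0.72, 0, 0, 0, 0, 0, 0, 0.72, 0, 0, 0, 0, 0, 0, 0.72, 0, 0, 0, 0, 0, 0, 0.72, 0, 0, 0, 0, 0, 0, 0.72, 0, 0, 0, 0, 0, 0]
}}

```text
time: 13.77
position: [0.5961, -0.3365, 0.0298]
tool_rot: [0.735, 0.678, -0.0, -0.0]
ft_force: [-0.1, 0.1, -0.2]
grip_width: 0.062
grip_force: 0.0
```

Request:
{"method": "send_rows", "body": {
  "moves": [0.72, 0, 0, 2, 0, 0, 0, 0.72, 0, 0, 5, 0, 0, 0, 0.72, 0, 0, 9, 0, 0, 0, 0.72, 0, 0, 13, 0, 0, 0, 1, 0, 0, 17, 0, 0, 0]
}}

```text
time: 14.18
position: [0.5959, -0.3363, 0.2012]
tool_rot: [0.735, 0.678, -0.0, -0.001]
ft_force: [1.1, -0.1, 0.4]
grip_width: 0.0652
grip_force: 0.0
```

Request:
{"method": "send_rows", "body": {
  "moves": [1, -1.2, 3.3, 0, 0, 0, 0.12, 1, -2.4, 6.6, 0, 0, 0, 0.24, 1, -3.6, 9.9, 0, 0, 0, 0.36, 1, -4.8, 13.2, 0, 0, 0, 0.48, 1, -6, 16.5, 0, 0, 0, 0.6]
}}

```text
time: 14.6
position: [0.5354, -0.1702, 0.2001]
tool_rot: [0.5, 0.866, 0.0, -0.0]
ft_force: [0.0, 0.2, 0.2]
grip_width: 0.0861
grip_force: 0.0
```

Request:
{"method": "send_rows", "body": {
  "moves": [1, -1.2, 3.3, 0, 0, 0, 0.12, 1, -2.4, 6.6, 0, 0, 0, 0.24, 1, -3.6, 9.9, 0, 0, 0, 0.36, 1, -4.8, 13.2, 0, 0, 0, 0.48, 1, -6, 16.5, 0, 0, 0, 0.6]
}}

```text
time: 15.02
position: [0.4754, -0.0052, 0.2001]
tool_rot: [0.222, 0.975, 0.0, 0.0]
ft_force: [1.3, 0.5, 0.3]
grip_width: 0.0869
grip_force: 0.0
```

Request:
{"method": "send_rows", "body": {
  "moves": [1, -1.2, 3.3, 0, 0, 0, 0.12, 1, -2.4, 6.6, 0, 0, 0, 0.24, 1, -3.6, 9.9, 0, 0, 0, 0.36, 1, -4.8, 13, 0, 0, 0, 0.45, 1, -4.8, 14, 0, 0, 0, 0.45]
}}

```text
time: 15.43
position: [0.4247, 0.1366, 0.1999]
tool_rot: [-0.002, 1.0, 0.001, -0.002]
ft_force: [-0.1, -0.7, -0.3]
grip_width: 0.0871
grip_force: 0.0
```

```bash
python3 - <<'E'
from h import *
im,P=check((.4287,.1333),.085,.025); cv2.imwrite('pics/w3.png',im)
im,_=look('scene'); cv2.imwrite('pics/s4.png',im)
E
```

```text
[0.4247 0.1366 0.1999] yaw 90.1931614933715 [ 0.06  0.31  1.88  0.    0.96 -1.52] 15.4333
((0.42659276723861694, 0.13405656814575195), 0.011846629902720451) 490 0.08606670059868762
```

View pics/s4.png

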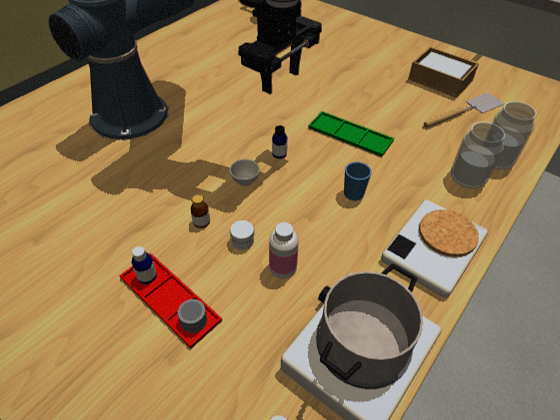

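The tin is in the far red bay at (191,315) and the bottle in the near one at (143,265), both upright. Descending on the black-cap bottle.

Request:
{"method": "send_rows", "body": {
  "moves": [1, 0, 0, 0, 0, 0, 0, 1, 0, 0, -3, 0, 0, 0, 1, 0, 0, -6, 0, 0, 0, 0.8, 0, 0, -9, 0, 0, 0, 0.8, 0, 0, -11, 0, 0, 0]
}}

```text
time: 15.95
position: [0.4287, 0.1316, 0.0882]
tool_rot: [0.003, 1.0, -0.0, -0.001]
ft_force: [-0.1, 0.6, -0.2]
grip_width: 0.0799
grip_force: 0.0
```

Request:
{"method": "send_rows", "body": {
  "moves": [0.7, 0, 0, -2, 0, 0, 0, 0.7, 0, 0, -4, 0, 0, 0, 0.7, 0, 0, -5.2, 0, 0, 0, 0.7, 0, 0, -5.3, 0, 0, 0, 0.2, 0, 0, -5.3, 0, 0, 0]
}}

```text
time: 16.37
position: [0.4289, 0.1321, 0.0364]
tool_rot: [0.003, 1.0, -0.0, -0.001]
ft_force: [0.5, 0.8, 0.3]
grip_width: 0.0597
grip_force: 0.0
```

Request:
{"method": "send_rows", "body": {
  "moves": [0.2, 0, 0, 0, 0, 0, 0, 0.2, 0, 0, 0, 0, 0, 0, 0.2, 0, 0, 0, 0, 0, 0, 0.2, 0, 0, 0, 0, 0, 0, 0.2, 0, 0, 0, 0, 0, 0]
}}

```text
time: 16.78
position: [0.429, 0.1335, 0.0379]
tool_rot: [0.001, 1.0, 0.0, 0.001]
ft_force: [0.4, -0.5, 3.3]
grip_width: 0.0371
grip_force: 20.0
```

Request:
{"method": "send_rows", "body": {
  "moves": [0.2, 0, 0, 0, 0, 0, 0, 0.2, 0, 0, 0, 0, 0, 0, 0.2, 0, 0, 0, 0, 0, 0, 0.2, 0, 0, 0, 0, 0, 0, 0.2, 0, 0, 0, 0, 0, 0]
}}

```text
time: 17.2
position: [0.429, 0.1335, 0.0378]
tool_rot: [0.001, 1.0, -0.0, 0.001]
ft_force: [-0.2, 1.0, 6.5]
grip_width: 0.0369
grip_force: 20.0
```

Request:
{"method": "send_rows", "body": {
  "moves": [0.2, 0, 0, 1, 0, 0, 0, 0.2, 0, 0, 3, 0, 0, 0, 0.2, 0, 0, 6, 0, 0, 0, 0.2, 0, 0, 9, 0, 0, 0, 0.2, 0, 1, 12, 0, 0, 0]
}}

```text
time: 17.62
position: [0.4273, 0.1426, 0.158]
tool_rot: [0.002, 1.0, -0.0, -0.001]
ft_force: [1.2, -0.8, -2.4]
grip_width: 0.037
grip_force: 20.0
```

Request:
{"method": "send_rows", "body": {
  "moves": [0.2, 0.5, 3.5, 1, 0, 0, 0.03, 0.2, 1, 7, 1, 0, 0, 0.06, 0.2, 1.6, 10.5, 1, 0, 0, 0.098, 0.2, 2.2, 14, 1, 0, 0, 0.098, 0.2, 2.9, 16.5, 0, 0, 0, 0.098]
}}

```text
time: 18.03
position: [0.4579, 0.3118, 0.1586]
tool_rot: [-0.049, 0.999, 0.001, 0.002]
ft_force: [-0.2, 0.6, 0.1]
grip_width: 0.0373
grip_force: 20.0
```

Request:
{"method": "send_rows", "body": {
  "moves": [0.2, 0, 0, 0, 0, 0, 0, 0.2, 0, 0, -3, 0, 0, 0, 0.2, 0, 0, -6, 0, 0, 0, 0.2, 0, 0, -8, 0, 0, 0, 0.2, 0, 0, -8.5, 0, 0, 0]
}}

```text
time: 18.45
position: [0.4539, 0.3068, 0.0686]
tool_rot: [-0.048, 0.999, -0.002, -0.004]
ft_force: [-0.3, -0.7, -0.5]
grip_width: 0.0372
grip_force: 20.0
```

Request:
{"method": "send_rows", "body": {
  "moves": [0.2, 0, 0, 0, 0, 0, 0, 0.2, 0, 0, -1.5, 0, 0, 0, 0.2, 0, 0, -2.4, 0, 0, 0, 0.2, 0, 0, -2.7, 0, 0, 0, 0.2, 0, 0, -2.7, 0, 0, 0]
}}

```text
time: 18.87
position: [0.4571, 0.3082, 0.0453]
tool_rot: [-0.048, 0.999, -0.0, -0.0]
ft_force: [0.1, -0.5, -0.0]
grip_width: 0.0372
grip_force: 20.0
```

```bash
python3 - <<'E'
from h import *
o=monitor.get_obs(); print(o['position'],o['tool_rot'],o['q'],o['time'],o['ft_force'])
im,P=look('scene'); cv2.imwrite('pics/s5.png',cv2.resize(im[60:220,220:420],None,fx=3,fy=3))
E
```

```text
[0.45712946 0.30821359 0.04525167] [-4.77292027e-02  9.98860272e-01 -1.08932523e-04 -2.59721989e-04] [ 3.90525640e-01  6.81118996e-01  1.74728889e+00 -4.67454568e-05
  7.13747220e-01 -1.27573003e+00] 18.8667 [ 0.08983297 -0.45106057 -0.03198777]
```

View pics/s5.png

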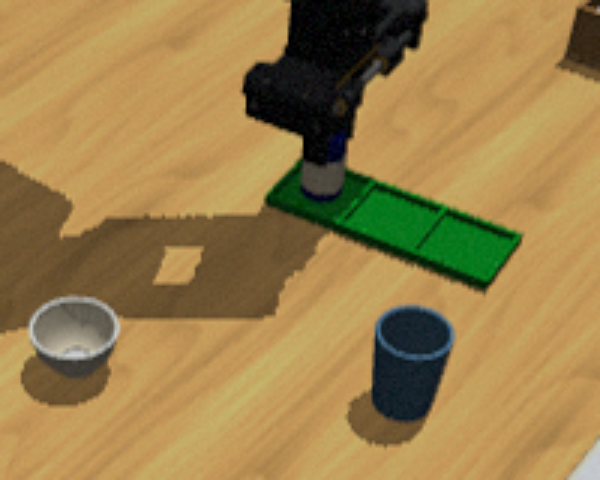

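The black-cap bottle is centred in the near green bay, with its base at crop (322,190), and just above the floor.

Request:
{"method": "send_rows", "body": {
  "moves": [0.2, 0, 0, -0.15, 0, 0, 0, 0.2, 0, 0, -0.25, 0, 0, 0, 0.2, 0, 0, -0.25, 0, 0, 0, 0.2, 0, 0, -0.25, 0, 0, 0]
}}

```text
time: 19.25
position: [0.4575, 0.3085, 0.0431]
tool_rot: [-0.048, 0.999, 0.0, 0.0]
ft_force: [0.7, 0.0, -0.8]
grip_width: 0.037
grip_force: 20.0
```

Request:
{"method": "send_rows", "body": {
  "moves": [0.2, 0, 0, -0.05, 0, 0, 0, 0.2, 0, 0, -0.05, 0, 0, 0, 0.2, 0, 0, -0.05, 0, 0, 0]
}}

```text
time: 19.5
position: [0.4577, 0.3086, 0.0429]
tool_rot: [-0.048, 0.999, 0.0, 0.001]
ft_force: [-0.3, 0.5, 5.8]
grip_width: 0.0374
grip_force: 20.0
```

Request:
{"method": "send_rows", "body": {
  "moves": [0.65, 0, 0, 0, 0, 0, 0, 0.65, 0, 0, 0, 0, 0, 0, 0.65, 0, 0, 0, 0, 0, 0, 0.65, 0, 0, 0, 0, 0, 0, 0.65, 0, 0, 0, 0, 0, 0]
}}

```text
time: 19.92
position: [0.4571, 0.3083, 0.0419]
tool_rot: [-0.048, 0.999, -0.0, -0.0]
ft_force: [0.4, -0.4, 0.7]
grip_width: 0.0555
grip_force: 0.0
```

Request:
{"method": "send_rows", "body": {
  "moves": [0.65, 0, 0, 2, 0, 0, 0, 0.65, 0, 0, 5, 0, 0, 0, 0.65, 0, 0, 9, 0, 0, 0, 0.65, 0, 0, 13, 0, 0, 0, 1, 0, 0, 16, 0, 0, 0]
}}

```text
time: 20.33
position: [0.4578, 0.3086, 0.2049]
tool_rot: [-0.048, 0.999, 0.0, 0.001]
ft_force: [1.1, -0.1, 0.3]
grip_width: 0.0587
grip_force: 0.0
```

Request:
{"method": "send_rows", "body": {
  "moves": [1, -0.2, -3.6, 0, 0, 0, -0.03, 1, -0.4, -7.2, 0, 0, 0, -0.06, 1, -0.6, -10.8, 0, 0, 0, -0.098, 1, -0.8, -14.4, 0, 0, 0, -0.098, 1, -1, -18, 0, 0, 0, -0.098]
}}

```text
time: 20.75
position: [0.4467, 0.1271, 0.2022]
tool_rot: [0.001, 1.0, -0.0, 0.0]
ft_force: [0.7, -0.2, 0.3]
grip_width: 0.0845
grip_force: 0.0
```

Request:
{"method": "send_rows", "body": {
  "moves": [1, -0.2, -3.6, 0, 0, 0, 0, 1, -0.4, -7.2, 0, 0, 0, 0, 1, -0.6, -10.8, 0, 0, 0, 0, 1, -0.8, -14.4, 0, 0, 0, 0, 1, -1, -18, 0, 0, 0, 0]
}}

```text
time: 21.17
position: [0.4367, -0.0532, 0.2022]
tool_rot: [0.001, 1.0, 0.0, 0.0]
ft_force: [1.8, 0.4, 0.0]
grip_width: 0.0867
grip_force: 0.0
```

Request:
{"method": "send_rows", "body": {
  "moves": [1, -0.2, -3.6, 0, 0, 0, 0, 1, -0.3, -6.5, 0, 0, 0, 0, 1, -0.3, -8.6, 0, 0, 0, 0, 1, -0.3, -10.1, 0, 0, 0, 0, 1, -0.3, -10.1, 0, 0, 0, 0]
}}

```text
time: 21.58
position: [0.4349, -0.1558, 0.2022]
tool_rot: [0.003, 1.0, -0.001, 0.001]
ft_force: [0.1, -0.2, -0.5]
grip_width: 0.0871
grip_force: 0.0
```

```bash
python3 - <<'E'
from h import *
im,P=check((.4347,-.1525),.076,.025)
E
```

```text
[ 0.4349 -0.1558  0.2022] yaw 89.66155474659543 [-0.59  0.32  1.84 -0.    0.97 -2.15] 21.5833
((0.43275827169418335, -0.153268501162529), 0.011695963330566883) 464 0.07708620937679747
```

Request:
{"method": "send_rows", "body": {
  "moves": [1, -0.1, 0, 0, 0, 0, 0, 1, -0.1, 0, -3, 0, 0, 0, 1, -0.1, 0, -6, 0, 0, 0, 0.8, -0.1, 0, -9, 0, 0, 0, 0.8, -0.1, 0, -11, 0, 0, 0]
}}

```text
time: 22.05
position: [0.432, -0.1504, 0.0904]
tool_rot: [0.0, 1.0, 0.001, -0.001]
ft_force: [0.3, -0.3, 0.5]
grip_width: 0.0801
grip_force: 0.0
```

Request:
{"method": "send_rows", "body": {
  "moves": [0.7, 0, 0, -2, 0, 0, 0, 0.7, 0, 0, -4, 0, 0, 0, 0.7, 0, 0, -5.8, 0, 0, 0, 0.7, 0, 0, -6.1, 0, 0, 0, 0.2, 0, 0, -6.1, 0, 0, 0]
}}

```text
time: 22.47
position: [0.4324, -0.151, 0.0304]
tool_rot: [0.0, 1.0, 0.001, -0.001]
ft_force: [1.0, -0.3, 0.0]
grip_width: 0.0592
grip_force: 0.0
```

Request:
{"method": "send_rows", "body": {
  "moves": [0.2, 0, 0, 0, 0, 0, 0, 0.2, 0, 0, 0, 0, 0, 0, 0.2, 0, 0, 0, 0, 0, 0, 0.2, 0, 0, 0, 0, 0, 0, 0.2, 0, 0, 0, 0, 0, 0]
}}

```text
time: 22.88
position: [0.4339, -0.1529, 0.0321]
tool_rot: [0.001, 1.0, -0.001, 0.001]
ft_force: [-0.2, 0.2, 6.2]
grip_width: 0.037
grip_force: 20.0
```

Request:
{"method": "send_rows", "body": {
  "moves": [0.2, 0, 0, 0, 0, 0, 0, 0.2, 0, 0, 0, 0, 0, 0, 0.2, 0, 0, 0, 0, 0, 0, 0.2, 0, 0, 0, 0, 0, 0]
}}

```text
time: 23.22
position: [0.4339, -0.1529, 0.0321]
tool_rot: [0.001, 1.0, -0.001, 0.001]
ft_force: [0.2, 0.6, 6.2]
grip_width: 0.0369
grip_force: 20.0
```

Request:
{"method": "send_rows", "body": {
  "moves": [0.2, 0, 0, 1, 0, 0, 0, 0.2, 0, 0, 4, 0, 0, 0, 0.2, 0, 0, 8, 0, 0, 0, 0.2, 0, 0, 12, 0, 0, 0, 0.2, 0.2, 1, 15.5, 0, 0, 0]
}}

```text
time: 23.63
position: [0.4353, -0.1437, 0.1883]
tool_rot: [0.002, 1.0, -0.001, 0.0]
ft_force: [2.0, -1.5, -1.8]
grip_width: 0.0369
grip_force: 20.0
```

Request:
{"method": "send_rows", "body": {
  "moves": [0.2, 0.7, 3.6, 1, 0, 0, 0.03, 0.2, 1.4, 7.2, 1, 0, 0, 0.06, 0.2, 2.1, 10.8, 1, 0, 0, 0.098, 0.2, 2.8, 14.4, 1, 0, 0, 0.098, 0.2, 3.5, 18, 1, 0, 0, 0.098]
}}

```text
time: 24.05
position: [0.4697, 0.039, 0.1963]
tool_rot: [-0.047, 0.999, 0.0, -0.0]
ft_force: [1.0, -0.4, -1.8]
grip_width: 0.037
grip_force: 20.0
```

Request:
{"method": "send_rows", "body": {
  "moves": [0.2, 0.7, 3.6, 0, 0, 0, 0, 0.2, 1.4, 7.2, 0, 0, 0, 0, 0.2, 2.1, 10.8, 0, 0, 0, 0, 0.2, 2.8, 14.4, 0, 0, 0, 0, 0.2, 3.5, 18, 0, 0, 0, 0]
}}

```text
time: 24.47
position: [0.5046, 0.2191, 0.1959]
tool_rot: [-0.048, 0.999, -0.0, -0.001]
ft_force: [1.5, 0.3, -1.6]
grip_width: 0.0368
grip_force: 20.0
```

Request:
{"method": "send_rows", "body": {
  "moves": [0.2, 0.7, 3.6, 0, 0, 0, 0, 0.2, 1.4, 6.5, 0, 0, 0, 0, 0.2, 1.8, 8.6, 0, 0, 0, 0, 0.2, 2.2, 9.8, 0, 0, 0, 0, 0.2, 2.2, 9.8, -1, 0, 0, 0]
}}

```text
time: 24.88
position: [0.529, 0.3181, 0.1874]
tool_rot: [-0.049, 0.999, 0.001, 0.003]
ft_force: [0.7, 0.1, -0.7]
grip_width: 0.0368
grip_force: 20.0
```

Request:
{"method": "send_rows", "body": {
  "moves": [0.2, 0, 0, -3, 0, 0, 0, 0.2, 0, 0, -6, 0, 0, 0, 0.2, 0, 0, -9, 0, 0, 0, 0.2, 0, 0, -11, 0, 0, 0, 0.2, 0, 0, -11.5, 0, 0, 0]
}}

```text
time: 25.3
position: [0.5235, 0.3121, 0.0665]
tool_rot: [-0.047, 0.999, -0.002, -0.005]
ft_force: [-0.2, -0.5, -1.3]
grip_width: 0.0367
grip_force: 20.0
```

Request:
{"method": "send_rows", "body": {
  "moves": [0.2, 0, 0, 0, 0, 0, 0, 0.2, 0, 0, -1.5, 0, 0, 0, 0.2, 0, 0, -2.5, 0, 0, 0, 0.2, 0, 0, -2.9, 0, 0, 0, 0.2, 0, 0, -2.9, 0, 0, 0]
}}

```text
time: 25.72
position: [0.527, 0.3149, 0.042]
tool_rot: [-0.048, 0.999, -0.0, -0.0]
ft_force: [-0.6, 0.3, -1.2]
grip_width: 0.0366
grip_force: 20.0
```

```bash
python3 - <<'E'
from h import *
o=monitor.get_obs(); print(o['position'],o['tool_rot'],o['q'],o['time'],o['ft_force'])
im,P=look('scene'); cv2.imwrite('pics/s6.png',cv2.resize(im[60:220,220:420],None,fx=3,fy=3))
E
```

```text
[0.5269717  0.31491589 0.04203799] [-4.76342079e-02  9.98864714e-01 -2.11980636e-04 -4.68997126e-04] [ 3.56899615e-01  7.40495821e-01  1.58433397e+00 -1.62244415e-04
  8.17785395e-01 -1.30909019e+00] 25.7167 [-0.5964619   0.34984897 -1.2284221 ]
```

View pics/s6.png

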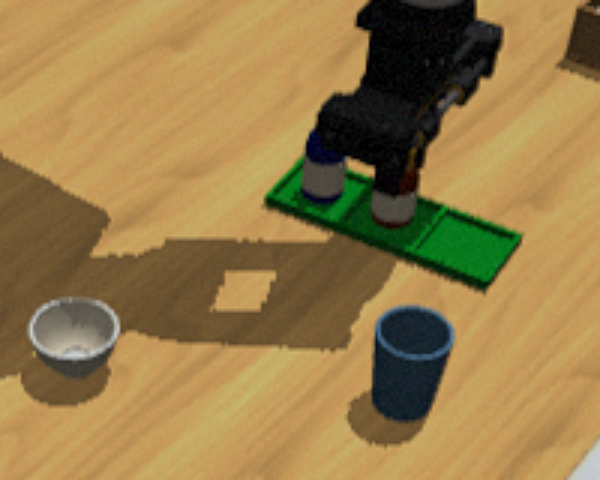

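The black-cap bottle stands in the near bay at crop (323,175). The amber bottle is over the middle bay at (393,215), about 5 mm above the floor.

Request:
{"method": "send_rows", "body": {
  "moves": [0.2, 0, 0, -0.2, 0, 0, 0, 0.2, 0, 0, -0.4, 0, 0, 0, 0.2, 0, 0, -0.5, 0, 0, 0, 0.2, 0, 0, -0.5, 0, 0, 0, 0.2, 0, 0, -0.5, 0, 0, 0]
}}

```text
time: 26.18
position: [0.5273, 0.3155, 0.0373]
tool_rot: [-0.048, 0.999, 0.0, 0.0]
ft_force: [-0.4, -0.3, -2.2]
grip_width: 0.0366
grip_force: 20.0
```

Request:
{"method": "send_rows", "body": {
  "moves": [0.2, 0, 0, -0.05, 0, 0, 0, 0.2, 0, 0, -0.05, 0, 0, 0, 0.2, 0, 0, -0.05, 0, 0, 0]
}}

```text
time: 26.43
position: [0.5273, 0.3155, 0.0372]
tool_rot: [-0.048, 0.999, 0.0, 0.0]
ft_force: [-1.3, -1.0, 2.7]
grip_width: 0.0366
grip_force: 20.0
```

Request:
{"method": "send_rows", "body": {
  "moves": [0.65, 0, 0, 0, 0, 0, 0, 0.65, 0, 0, 0, 0, 0, 0, 0.65, 0, 0, 0, 0, 0, 0, 0.65, 0, 0, 0, 0, 0, 0, 0.65, 0, 0, 0, 0, 0, 0]
}}

```text
time: 26.85
position: [0.5273, 0.3154, 0.0365]
tool_rot: [-0.048, 0.999, 0.0, 0.0]
ft_force: [0.4, -0.1, -0.4]
grip_width: 0.0553
grip_force: 0.0
```

Request:
{"method": "send_rows", "body": {
  "moves": [0.65, 0, 0, 2, 0, 0, 0, 0.65, 0, 0, 5, 0, 0, 0, 0.65, 0, 0, 9, 0, 0, 0, 0.65, 0, 0, 13, 0, 0, 0, 1, 0, 0, 16.5, 0, 0, 0]
}}

```text
time: 27.27
position: [0.5274, 0.3155, 0.2039]
tool_rot: [-0.048, 0.999, 0.0, 0.0]
ft_force: [0.7, 0.6, -0.1]
grip_width: 0.0589
grip_force: 0.0
```

Request:
{"method": "send_rows", "body": {
  "moves": [1, 0.1, -3.6, 0, 0, 0, -0.03, 1, 0.2, -7.2, 0, 0, 0, -0.06, 1, 0.3, -10.8, 0, 0, 0, -0.098, 1, 0.4, -14.4, 0, 0, 0, -0.098, 1, 0.5, -18, 0, 0, 0, -0.098]
}}

```text
time: 27.68
position: [0.532, 0.134, 0.2018]
tool_rot: [0.001, 1.0, -0.0, 0.0]
ft_force: [0.6, -0.4, -0.1]
grip_width: 0.0847
grip_force: 0.0
```

Request:
{"method": "send_rows", "body": {
  "moves": [1, 0.1, -3.6, 0, 0, 0, 0, 1, 0.2, -7.2, 0, 0, 0, 0, 1, 0.3, -10.8, 0, 0, 0, 0, 1, 0.4, -14.4, 0, 0, 0, 0, 1, 0.5, -18, 0, 0, 0, 0]
}}

```text
time: 28.1
position: [0.537, -0.0463, 0.2017]
tool_rot: [0.001, 1.0, 0.0, 0.0]
ft_force: [0.4, 1.1, 0.2]
grip_width: 0.087
grip_force: 0.0
```

Request:
{"method": "send_rows", "body": {
  "moves": [1, 0.2, -3.6, 0, 0, 0, 0, 1, 0.4, -6.5, 0, 0, 0, 0, 1, 0.4, -8.3, 0, 0, 0, 0, 1, 0.4, -9.3, 0, 0, 0, 0, 1, 0.4, -9.3, 0, 0, 0, 0]
}}

```text
time: 28.52
position: [0.5414, -0.1396, 0.2015]
tool_rot: [0.003, 1.0, -0.0, 0.0]
ft_force: [0.2, 0.2, 1.3]
grip_width: 0.0868
grip_force: 0.0
```

```bash
python3 - <<'E'
from h import *
im,P=check((.542,-.1373),.043,.035)
E
```

```text
[ 0.5414 -0.1396  0.2015] yaw 89.70387775032492 [-0.45  0.45  1.61 -0.    1.08 -2.02] 28.5167
((0.5405175089836121, -0.13738739490509033), 0.02512376382946968) 1677 0.04411134255223431
```

Request:
{"method": "send_rows", "body": {
  "moves": [1, 0, 0, 0, 0, 0, 0, 1, 0, 0, -3, 0, 0, 0, 1, 0, 0, -6, 0, 0, 0, 0.9, 0, 0, -9, 0, 0, 0, 0.9, 0, 0, -11, 0, 0, 0]
}}

```text
time: 28.98
position: [0.54, -0.1349, 0.0896]
tool_rot: [0.0, 1.0, 0.001, -0.001]
ft_force: [0.6, -0.7, -0.2]
grip_width: 0.0807
grip_force: 0.0
```

Request:
{"method": "send_rows", "body": {
  "moves": [0.85, 0, 0, -2, 0, 0, 0, 0.85, 0, 0, -4, 0, 0, 0, 0.85, 0, 0, -5.8, 0, 0, 0, 0.85, 0, 0, -6.2, 0, 0, 0, 0.3, 0, 0, -6.2, 0, 0, 0]
}}

```text
time: 29.4
position: [0.5403, -0.1356, 0.0285]
tool_rot: [0.0, 1.0, 0.001, -0.002]
ft_force: [0.0, 0.6, 0.2]
grip_width: 0.0717
grip_force: 0.0
```

Request:
{"method": "send_rows", "body": {
  "moves": [0.3, 0, 0, 0, 0, 0, 0, 0.3, 0, 0, 0, 0, 0, 0, 0.3, 0, 0, 0, 0, 0, 0, 0.3, 0, 0, 0, 0, 0, 0, 0.3, 0, 0, 0, 0, 0, 0]
}}

```text
time: 29.82
position: [0.542, -0.1377, 0.0308]
tool_rot: [0.001, 1.0, -0.0, 0.001]
ft_force: [0.4, 1.9, 3.4]
grip_width: 0.0485
grip_force: 20.0
```

Request:
{"method": "send_rows", "body": {
  "moves": [0.3, 0, 0, 0, 0, 0, 0, 0.3, 0, 0, 0, 0, 0, 0, 0.3, 0, 0, 0, 0, 0, 0, 0.3, 0, 0, 0, 0, 0, 0]
}}

```text
time: 30.15
position: [0.542, -0.1378, 0.0308]
tool_rot: [0.001, 1.0, -0.0, 0.001]
ft_force: [-0.8, 1.7, 6.6]
grip_width: 0.0484
grip_force: 20.0
```

Request:
{"method": "send_rows", "body": {
  "moves": [0.3, 0, 0, 1, 0, 0, 0, 0.3, 0, 0, 4, 0, 0, 0, 0.3, 0, 0, 8, 0, 0, 0, 0.3, 0, 0, 12, 0, 0, 0, 0.3, 0.1, 1, 15.5, 0, 0, 0]
}}

```text
time: 30.57
position: [0.5423, -0.1291, 0.1872]
tool_rot: [0.002, 1.0, -0.001, 0.001]
ft_force: [0.9, -0.5, -0.9]
grip_width: 0.0482
grip_force: 20.0
```

Request:
{"method": "send_rows", "body": {
  "moves": [0.3, 0.4, 3.6, 1, 0, 0, 0.03, 0.3, 0.8, 7.2, 1, 0, 0, 0.06, 0.3, 1.2, 10.8, 1, 0, 0, 0.098, 0.3, 1.7, 14.4, 1, 0, 0, 0.098, 0.3, 2.2, 18, 1, 0, 0, 0.098]
}}

```text
time: 30.98
position: [0.5637, 0.0538, 0.1953]
tool_rot: [-0.048, 0.999, -0.0, -0.0]
ft_force: [0.8, -0.1, -1.2]
grip_width: 0.0486
grip_force: 20.0
```

Request:
{"method": "send_rows", "body": {
  "moves": [0.3, 0.4, 3.6, 0, 0, 0, 0, 0.3, 0.8, 7.2, 0, 0, 0, 0, 0.3, 1.2, 10.8, 0, 0, 0, 0, 0.3, 1.7, 14.4, 0, 0, 0, 0, 0.3, 2.2, 18, 0, 0, 0, 0]
}}

```text
time: 31.4
position: [0.5856, 0.2339, 0.1949]
tool_rot: [-0.048, 0.999, -0.0, -0.0]
ft_force: [0.7, -1.4, -1.3]
grip_width: 0.0483
grip_force: 20.0
```

Request:
{"method": "send_rows", "body": {
  "moves": [0.3, 0.5, 3.6, 0, 0, 0, 0, 0.3, 1, 6.5, 0, 0, 0, 0, 0.3, 1.2, 8.3, 0, 0, 0, 0, 0.3, 1.2, 8.9, 0, 0, 0, 0, 0.3, 1.2, 8.9, -1, 0, 0, 0]
}}

```text
time: 31.82
position: [0.599, 0.3231, 0.1864]
tool_rot: [-0.049, 0.999, 0.001, 0.002]
ft_force: [0.6, -1.2, -0.1]
grip_width: 0.0482
grip_force: 20.0
```

Request:
{"method": "send_rows", "body": {
  "moves": [0.3, 0, 0, -3, 0, 0, 0, 0.3, 0, 0, -6, 0, 0, 0, 0.3, 0, 0, -9, 0, 0, 0, 0.3, 0, 0, -11, 0, 0, 0, 0.3, 0, 0, -11.5, 0, 0, 0]
}}

```text
time: 32.23
position: [0.5946, 0.3178, 0.0647]
tool_rot: [-0.047, 0.999, -0.002, -0.005]
ft_force: [-0.9, 0.2, -1.3]
grip_width: 0.0485
grip_force: 20.0
```

Request:
{"method": "send_rows", "body": {
  "moves": [0.3, 0, 0, 0, 0, 0, 0, 0.3, 0, 0, -1.5, 0, 0, 0, 0.3, 0, 0, -2.5, 0, 0, 0, 0.3, 0, 0, -2.7, 0, 0, 0, 0.3, 0, 0, -2.7, 0, 0, 0]
}}

```text
time: 32.65
position: [0.5981, 0.3209, 0.0428]
tool_rot: [-0.048, 0.999, -0.0, -0.0]
ft_force: [-0.1, -0.2, -0.8]
grip_width: 0.0483
grip_force: 20.0
```

```bash
python3 - <<'E'
from h import *
o=monitor.get_obs(); print(o['position'],o['tool_rot'],o['q'],o['time'],o['ft_force'])
im,P=look('scene'); cv2.imwrite('pics/s7.png',cv2.resize(im[60:220,220:420],None,fx=3,fy=3))
E
```

```text
[0.59811877 0.32090423 0.04278601] [-4.76043922e-02  9.98866205e-01 -1.61292820e-04 -3.15655893e-04] [ 3.28231122e-01  8.03138028e-01  1.40542367e+00 -1.68108160e-04
  9.33726919e-01 -1.33770995e+00] 32.65 [-0.09996366 -0.17028898 -0.82339171]
```

View pics/s7.png

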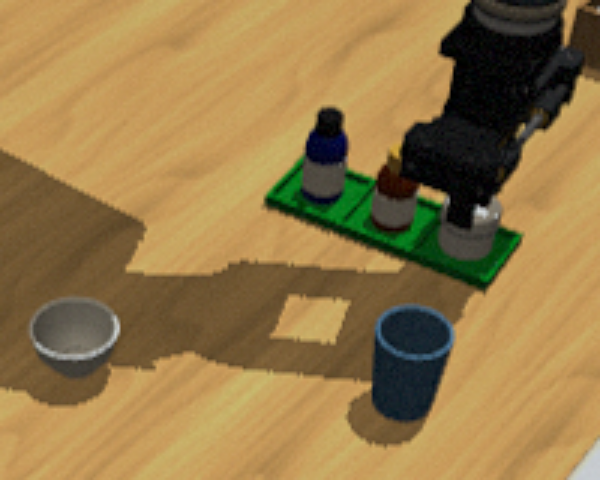

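The jar is over the far green bay, base at crop (465,250), about 7 mm above the floor. The two bottles stand in the other bays.

Request:
{"method": "send_rows", "body": {
  "moves": [0.3, 0, 0, -0.3, 0, 0, 0, 0.3, 0, 0, -0.5, 0, 0, 0, 0.3, 0, 0, -0.6, 0, 0, 0, 0.3, 0, 0, -0.65, 0, 0, 0, 0.3, 0, 0, -0.65, 0, 0, 0]
}}

```text
time: 33.12
position: [0.5982, 0.3215, 0.0361]
tool_rot: [-0.048, 0.999, -0.0, -0.0]
ft_force: [0.1, 0.3, -0.9]
grip_width: 0.0482
grip_force: 20.0
```

Request:
{"method": "send_rows", "body": {
  "moves": [0.3, 0, 0, -0.05, 0, 0, 0, 0.3, 0, 0, -0.05, 0, 0, 0, 0.3, 0, 0, -0.05, 0, 0, 0]
}}

```text
time: 33.37
position: [0.5983, 0.3215, 0.0359]
tool_rot: [-0.048, 0.999, 0.0, 0.0]
ft_force: [-0.9, -0.4, 1.1]
grip_width: 0.0484
grip_force: 20.0
```

Request:
{"method": "send_rows", "body": {
  "moves": [0.3, 0, 0, -0.05, 0, 0, 0, 0.3, 0, 0, -0.05, 0, 0, 0, 0.8, 0, 0, -0.05, 0, 0, 0, 0.8, 0, 0, -0.05, 0, 0, 0, 0.8, 0, 0, -0.05, 0, 0, 0]
}}

```text
time: 33.78
position: [0.5984, 0.3214, 0.0349]
tool_rot: [-0.048, 0.999, 0.0, 0.0]
ft_force: [0.4, -0.0, -0.1]
grip_width: 0.0612
grip_force: 0.0
```

Request:
{"method": "send_rows", "body": {
  "moves": [0.8, 0, 0, 0, 0, 0, 0, 0.8, 0, 0, 0, 0, 0, 0, 0.8, 0, 0, 0, 0, 0, 0, 0.8, 0, 0, 2, 0, 0, 0, 0.8, 0, 0, 5, 0, 0, 0]
}}

```text
time: 34.2
position: [0.5955, 0.3203, 0.0819]
tool_rot: [-0.048, 0.999, -0.001, -0.004]
ft_force: [0.1, -0.2, 0.7]
grip_width: 0.0693
grip_force: 0.0
```

Request:
{"method": "send_rows", "body": {
  "moves": [0.8, 0, 0, 4, 0, 0, 0, 0.8, 0, 0, 8, 0, 0, 0, 0.8, -2, -3, 11, 0, 0, 0, 0.8, -3, -6, 12, 0, 0, 0, 0.8, -4, -9, 12, 0, 0, 0]
}}

```text
time: 34.62
position: [0.5598, 0.2314, 0.2095]
tool_rot: [-0.049, 0.999, 0.0, 0.004]
ft_force: [1.3, 0.5, -0.3]
grip_width: 0.0695
grip_force: 0.0
```

Request:
{"method": "send_rows", "body": {
  "moves": [0.8, -2, -4, 0, 0, 0, 0, 0.8, -4, -8, 0, 0, 0, 0, 0.8, -4, -12, 0, 0, 0, 0, 0.8, -4, -14, 0, 0, 0, 0, 0.8, -4, -14, 0, 0, 0, 0]
}}

```text
time: 35.03
position: [0.5181, 0.0872, 0.2054]
tool_rot: [-0.045, 0.999, -0.001, 0.0]
ft_force: [0.9, -0.2, -0.6]
grip_width: 0.0694
grip_force: 0.0
```

```bash
python3 - <<'E'
from h import *
im,P=look('scene'); cv2.imwrite('pics/s8.png',im)
im,P=look('top'); cv2.imwrite('pics/t8.png',im)
E
```

```text
(no output)
```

View pics/s8.png

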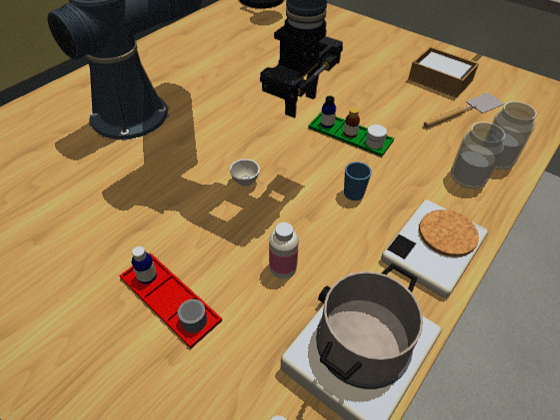

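View pics/t8.png

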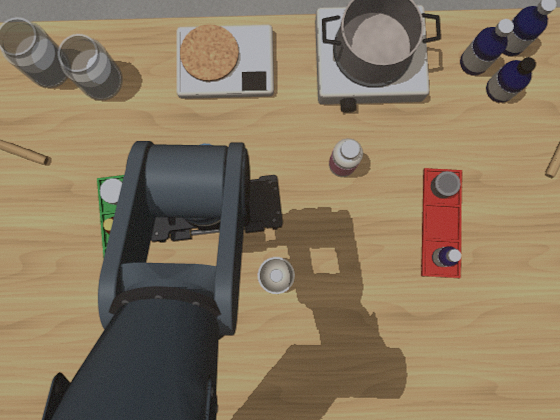

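All five items stand upright in their own bays. The green tray holds the black-cap bottle (329,113), the amber bottle (352,124) and the jar (376,136). The red tray holds the white-cap bottle (143,267) and the tin (191,316). The lotion bottle, bowl and tumbler haven't moved, and the arm is clear.

```bash
python3 -c "
from h import *
print(workorder.hand_in())"
```

```text
the job is handed in; nothing more can be done
None
```

Both kits are made up and the job is handed in: all five items were standing upright in their own bays in the last pictures, and the lotion bottle, tumbler and bowl were still in place, at about 35 s of the 128 s allowed; the hand-in gave no verdict.

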